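# Feed a cheese block along the slicing board's fence with the push stick

### The job

Take the wooden push stick by its upright handle and use it to slide the red-waxed cheese block sideways against the steel fence of the slicing board, well before it nears the end stop. Then feed the block along the fence, keeping it against the rail, until it meets the dark wooden end stop, and let go of the stick, leaving it standing upright. Keep the gripper itself off the cheese and leave the salt shaker and the spice jar where they are.

Things in the scene. Friction and masses are not known exactly. Their poses are not given: they have to be found in the camera images.
- board: Pale wood slicing board, fixed, in mm: 150 (x) by 370 (y), 18 thick, origin under its centre. A steel fence (12 thick, 30 high over the board) runs along its +x side (far side); its guiding face looks to -x. A dark wood stop (14 thick, 40 high over the board) crosses its -y end; a fixed wire bow leans away behind it, up to 115 over the worktop. Feed direction: the board's -y.
- corner (a point): The inner corner of the board, on its top surface (18 mm over the worktop), where the guiding face of the fence meets the face of the stop; axes as the board's: the fence runs from here to +y, the stop to -x, z up. A block fully home has its centre 30 mm to -x and 45 mm to +y of this point.
- cheese: Red-waxed cheese block with a paper band, 60 mm (its x) by 90 mm (its y) by 45 mm high, about 0.35 kg, origin at the centre of its underside, axes roughly along the board's. It starts loose on the board, its centre 155 to 195 mm from the face of the stop, with a gap of 22 to 32 mm between its side and the fence.
- push_stick: Loose brown wooden push stick, 0.22 kg, standing on the cold glass hob (z = 3 mm) left of the board. Origin under the handle's axis at the foot's underside, z up. Handle 25 mm square, sides along x and y, top 140 mm up, green cap and a green ring at 62 mm; grip it 75 to 135 mm up. Foot plate 10 mm thick, x -42 to 20 mm, y -20 to 30 mm.
- stick_corner (a point): Inside corner of the push stick's head, 30 mm to -x and 20 mm to -y of its origin, at its underside; axes as the stick's. The pushing wall (36 mm high) looks to -y and runs 50 mm to +x from here; the side lip (36 mm high, 12 thick) looks to +x and runs 65 mm to -y. With stick and board axes in line they take the rear (+y) and near (-x) sides of the cheese.
- salt_shaker: Bystander: salt shaker with a steel cap, 44 mm across, 90 mm high, standing on the hob, origin at the centre of its underside.
- spice_jar: Bystander: spice jar with a green cap, 46 mm across, 106 mm high, standing on the hob, origin at the centre of its underside.
Mind the look-alikes: they are no part of the job. Several things have the shape of the push_stick; the one meant has the colours described above.

How it is judged:
By the outcome, as a careful person would: the job done as asked, in the order asked, and still so for the second after the job is handed in, with the robot touching nothing.
It also fails if it takes over 42 s, if anything falls off the work surface, if the arm or the gripper's body presses on something with over 40 N, if the wrist force passes 120 N, or if a joint passes its speed limit or range.

### The arm

A 6-joint arm with a two-finger parallel gripper is mounted at the origin on a cart in front of the work surface, level with it; the furniture and walls round the work are solid. World frame = base frame: x ahead of the robot, y to its left, z up, the work surface at z = 0. Lengths are in m, angles in rad, forces in N, time in s.
With the tool pointing down it reaches from about 0.25 to 0.775 m from the base axis. Payload 4 kg.
Tool frame: the origin (TCP) lies on the centre line of the jaws, within the pads' length; the fingertips stand 17 mm ahead of it and the grasp point (between the pads) lies 2 mm behind it; z points along the fingers, y is the line along which they close (so a half turn about z gives the same grasp; the last joint's range is limited). The gripper opens to 94 mm and grips with 3 to 60 N. Pads are 16 mm wide; open, the fingers measure 119 mm over their backs; the gripper's body (75 mm by 177 mm) begins 78 mm behind the grasp point.
Start: joints at [1.126, 0.087, 1.371, -0, 1.684, -0.103], TCP at [0.184, 0.518, 0.223] pointing down, gripper open.
Joint ranges: [-3.1, 3.1], [-0.76, 2.03], [0.27, 2.55], [-1.08, 4.22], [0.17, 2.65], [-2.57, 2.57]. Speed limits (rad/s): [2.79, 2.79, 3.14, 3.14, 3.14, 3.14].

### API

Orientations are given as [roll, pitch, yaw] about the fixed x, y, z axes, in that order (R = Rz(yaw) Ry(pitch) Rx(roll)).
In Python, from bench import robot gives the robot as it stands.
- The arm moves only by the tool servo_tool, never from a script. Its argument "plan" is a list of rows, each a list of 7 numbers: the shift along the tool's x, y, z normalised to -1 to 1, where 1 is 0.1 m, then the turn, a rotation vector about the tool's x, y, z normalised to -1 to 1, where 1 is pi/2 rad, then the finger opening in mm, from 0 to 94. In form: [[x, y, z, ax, ay, az, gripper], ...]. A call has 1 to 12 rows; each row is the pose to reach, as a shift and turn from the pose commanded when the call began, along the tool's axes at that moment; what a row does not reach only later rows make up. A row lasts 1/12 s, in which the tool goes at most 41.7 mm and 7.16 degrees, less where a joint would pass 70% of its speed; a pose out of reach is approached as far as the arm can. A call with a number of a shift or a turn outside -1 to 1 is refused whole. A call with a gripper value outside its range is refused whole. The fingers move at their own pace and stop on an object; the grip force is fixed at half the most. Time passes only in rows, so rows that repeat a pose let the fingers close. It gives the time, the measured TCP pose, the force, the opening and the grip force at its end, in the units of the state.
- robot.get_obs(): the state, without advancing time (a new reading comes with each control period).
- robot.snapshot(name): name is "side" or "top"; returns the picture (400x640x3 uint8, red, green, blue); there is no depth.
- robot.camera_params(name): a dict with "camera_matrix" (3x3 intrinsics, pixels), "distortion" ([k1, k2, p1, p2, k3] as OpenCV has them; the pictures are not rectified), "rvec" (rotation vector, rad) and "tvec" (3), from world to camera coordinates, as OpenCV has them. Camera axes: x right, y down, z forward; pixel columns grow to the right and rows downward; lengths in m; the calibration is good to about 2 mm. A picture is of the moment at which its call begins. camera_params takes no time and is no camera call.
- robot.close_job(): hands the job in; it is judged then, once.
Trained networks look in the newest picture that a camera, given by its name, has taken for a name from the list of things; names that differ only in an ending like _2 or _b are one class to them, and where a whole thing is asked for, a point or a joint stands for the part that bears it (a point fixed in the world has none). Each returns a list of dicts, best first, with "conf" (0 to 1); they miss things now and then, are a little off and sometimes report something else, mostly with a low value. They report only what shows in the picture. A call takes as long as a camera call. They do not tell look-alikes from the thing itself.
- robot.find_in(thing, camera): "extent" ([centre column, centre row, width, height] in pixels, round what is visible of it).
The state is a dict: "time": time; "joint_positions": joint angles; "qvel": joint speeds; "joint_torque": joint torques, N m; "tool_pos": TCP position; "ee_rot": TCP orientation; "wrist_force": force on the tool from outside, world axes, zero at the start; "wrist_torque": the same for the moment, N m; "width": finger opening in m; "finger_force": force on a finger pad.
Only numpy, scipy, OpenCV 4.12 (cv2) and the standard library are available. Lean on these libraries where they do the work, as an engineer would, in place of code of your own. Each camera call takes 0.05 s, during which the arm holds its last target. There are 200 camera calls.

## Working session

There is one attempt and no reset: what is moved stays moved. The work goes in short steps, Python scripts to look and compute and a tool call to move; the robot and the scene stay as the last step left them, time stands still between calls to the robot, and variables do not carry over. Pictures are saved under pics/ and viewed, at most 10 in all, crops included, and the job is handed in when it is done.

Besides the shell and the picture viewer there is one more tool, called after "Emit:" as name(argument=value, ...) on one line, values as JSON. servo_tool: Moves the arm, as the interface text tells. Scaled input: -1 to 1 covers 0.1 m each way for a shift and pi/2 rad each way for a turn. Its arguments: {"type":"object","properties":{"plan":{"type":"array","items":{"type":"array","items":{"type":"number"}}}},"required":["plan"]}

```bash
mkdir -p pics; cat > h.py <<'E'
import numpy as np, cv2
from bench import robot
def cam(n):
    p=robot.camera_params(n); return [np.array(p[k],float) for k in("camera_matrix","distortion","rvec","tvec")]
def px2w(n,uv,z):
    K,d,r,t=cam(n); R=cv2.Rodrigues(r)[0]; t=t.reshape(3)
    q=cv2.undistortPoints(np.array(uv,float).reshape(-1,1,2),K,d).reshape(-1,2)
    out=[]
    for a in q:
        v=R.T@np.array([a[0],a[1],1]); c=-R.T@t; out.append(c+v*(z-c[2])/v[2])
    return np.array(out)
def w2px(n,P):
    K,d,r,t=cam(n); return cv2.projectPoints(np.array(P,float).reshape(-1,1,3),r,t,K,d)[0].reshape(-1,2)
E
python3 - <<'E'
from h import *
np.set_printoptions(precision=3,suppress=True)
for n in("side","top"):
    im=robot.snapshot(n); cv2.imwrite(f"pics/{n}0.png",im[:,:,::-1])
    K,d,r,t=cam(n);R=cv2.Rodrigues(r)[0];print(n,"campos",-R.T@t.reshape(3),"dir",R[2])
    for th in("board","cheese","push_stick","salt_shaker","spice_jar"):
        print(th,[(np.round(o["extent"]),round(o["conf"],2)) for o in robot.find_in(th,n)])
o=robot.get_obs();print(o["time"],o["tool_pos"],o["ee_rot"],o["width"])
E
```

```text
side campos [0.361 1.131 0.656] dir [ 0.143 -0.824 -0.548]
board [(array([341., 150.,  48.,  80.]), 0.79)]
cheese [(array([340., 155.,  19.,  19.]), 0.9)]
push_stick [(array([336., 212.,  39.,  52.]), 0.94)]
salt_shaker [(array([295., 250.,  14.,  35.]), 0.92)]
spice_jar [(array([284., 211.,  21.,  39.]), 0.9)]
top campos [0.282 0.195 1.212] dir [ 0.18  -0.004 -0.984]
board [(array([408., 204., 139.,  68.]), 0.71)]
cheese [(array([394., 204.,  31.,  24.]), 0.79)]
push_stick [(array([181., 195.,  42.,  29.]), 0.94), (array([283., 216.,  32.,  29.]), 0.57), (array([274., 170.,  20.,  18.]), 0.24)]
salt_shaker [(array([235., 190.,  18.,  17.]), 0.64)]
spice_jar [(array([275., 171.,  14.,  20.]), 0.7)]
0.6 [0.184 0.518 0.223] [3.141 0.    2.8  ] 0.09392515655240803
```

```bash
python3 - <<'E'
import cv2
a=cv2.imread("pics/top0.png");b=cv2.imread("pics/side0.png")
cv2.imwrite("pics/top1.png",cv2.resize(a[120:290,130:510],None,fx=2.1,fy=2.1,interpolation=cv2.INTER_CUBIC))
cv2.imwrite("pics/side1.png",cv2.resize(b[80:360,160:520],None,fx=2.1,fy=2.1,interpolation=cv2.INTER_CUBIC))
E
```

```text
(no output)
```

View pics/top1.png

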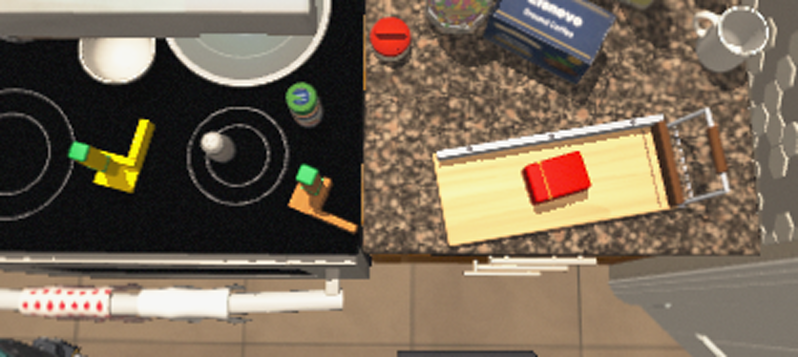

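View pics/side1.png

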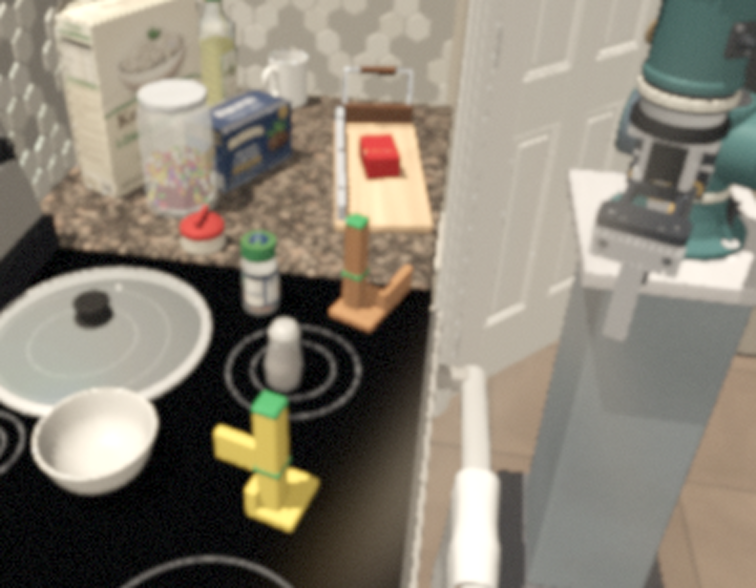

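Top view: candidates are the yellow one at (181,195) and the brown one at (283,216). Brown wood with a green cap and ring fits the description; yellow is the look-alike. The cheese is at about (395,204), the board runs from (340,215) to (450,190), the shaker is at (235,190) and the jar at (275,171). Next I fit poses by silhouette and confirm in a crop.

```bash
cat > fit.py <<'E'
from h import *
from scipy.optimize import minimize
S=6
def box(x0,x1,y0,y1,z0,z1): return np.array([[x,y,z] for x in(x0,x1) for y in(y0,y1) for z in(z0,z1)])/1000
STICK=[box(-12.5,12.5,-12.5,12.5,0,140),box(-42,20,-20,30,0,10),box(-30,20,-20,-10,0,36),box(-42,-30,-85,-10,0,36)]
CHEESE=[box(-30,30,-45,45,0,45)]
PLATE=[box(-75,75,-185,185,0,18)]
def place(P,p,z):
    c,s=np.cos(p[2]),np.sin(p[2]); return P@np.array([[c,s,0],[-s,c,0],[0,0,1]])+[p[0],p[1],z]
def render(n,boxes,p,z,roi):
    u0,v0,u1,v1=roi; m=np.zeros(((v1-v0)*S,(u1-u0)*S),np.uint8)
    for b in boxes:
        q=(w2px(n,place(b,p,z))-[u0,v0]+0.5)*S
        cv2.fillConvexPoly(m,cv2.convexHull(np.round(q*16).astype(np.int32)),255,shift=4)
    return cv2.resize(m,(u1-u0,v1-v0),interpolation=cv2.INTER_AREA)/255.
def fit(boxes,z,masks,p0):
    def cost(p): return sum(np.abs(render(n,boxes,p,z,r)-m).sum()/m.sum() for n,r,m in masks)
    best=None
    for y in(0,.12,-.12):
        s=np.array([p0+np.array(d)*[1,1,1] for d in([0,0,y],[.01,0,y],[0,.01,y],[.005,.005,y+.1])])
        r=minimize(cost,p0,method="Nelder-Mead",options=dict(initial_simplex=s,xatol=1e-4,fatol=1e-4))
        if best is None or r.fun<best.fun: best=r
    return best.x,best.fun
def mask(im,roi,kind):
    u0,v0,u1,v1=roi; h=cv2.cvtColor(im[v0:v1,u0:u1],cv2.COLOR_RGB2HSV).astype(int); H,s,v=h[...,0],h[...,1],h[...,2]
    m={"red":((H<6)|(H>172))&(s>150)&(v>70),
       "stick":(s>95)&(v>60)&(H<80),
       "pale":(H>12)&(H<32)&(s>40)&(v>120)}[kind].astype(np.uint8)
    n,l,st,_=cv2.connectedComponentsWithStats(m); return (l==1+st[1:,4].argmax()).astype(float)
E
cat > m1.py <<'E'
from fit import *
np.set_printoptions(precision=4,suppress=True)
T=cv2.imread("pics/top0.png")[:,:,::-1].copy();D=cv2.imread("pics/side0.png")[:,:,::-1].copy()
rt,rs=(262,192,305,234),(310,178,362,242)
ms=[("top",rt,mask(T,rt,"stick")),("side",rs,mask(D,rs,"stick"))]
p0=np.array([*px2w("top",[[276.2,202.8]],.143)[0,:2],0.]);print("p0",p0)
ps,c=fit(STICK,.003,ms,p0);print("stick",ps,c,[m.sum() for *_,m in ms])
for i in(0,1): print(" single",fit(STICK,.003,ms[i:i+1],ps))
ct,cs=(372,185,420,225),(322,135,362,172)
mc=[("top",ct,mask(T,ct,"red")),("side",cs,mask(D,cs,"red"))]
p0=np.array([*px2w("top",[[394,204]],.05)[0,:2],.15])
pc,c=fit(CHEESE,.018,mc,p0);print("cheese",pc,c,[m.sum() for *_,m in mc])
for i in(0,1): print(" single",fit(CHEESE,.018,mc[i:i+1],pc))
f=lambda X,Y,z:px2w("top",[[130+X/2.1-.5,120+Y/2.1-.5]],z)[0]
print("board near-left",f(449,246,.018),"near-right",f(669,209,.018),"fence top inner L/R",f(441,158,.048),f(654,130,.048))
print("jar",px2w("top",[[130+299/2.1,120+97/2.1]],.109)[0],"salt",px2w("top",[[130+210/2.1,120+142/2.1]],.093)[0])
for n,im,roi,m in(("top",T,rt,ms[0][2]),("side",D,rs,ms[1][2])):
    k=8;u0,v0,u1,v1=roi;a=cv2.resize(im[v0:v1,u0:u1,::-1],None,fx=k,fy=k,interpolation=cv2.INTER_CUBIC)
    for b in STICK:
        q=(w2px(n,place(b,ps,.003))-[u0,v0]+.5)*k
        cv2.polylines(a,[cv2.convexHull(q.astype(np.int32))],True,(255,255,0),1)
    cv2.imwrite(f"pics/s_{n}.png",a)
a,b=cv2.imread("pics/s_top.png"),cv2.imread("pics/s_side.png")
h=max(a.shape[0],b.shape[0]);pad=lambda x:cv2.copyMakeBorder(x,0,h-x.shape[0],0,0,0)
cv2.imwrite("pics/stick.png",np.hstack([pad(a),pad(b)]))
c=cv2.resize(T[170:235,330:460,::-1],None,fx=6,fy=6,interpolation=cv2.INTER_CUBIC);cv2.imwrite("pics/board.png",c)
E
python3 m1.py
```

```text
p0 [0.4633 0.3137 0.    ]
stick [ 0.4647  0.3171 -0.3778] 0.2418032376766499 [np.float64(431.0), np.float64(1042.0)]Traceback (most recent call last):
  File "m1.py", line 8, in <module>
    for i in(0,1): print(" single",fit(STICK,.003,ms[i:i+1],ps))
                                   ~~~^^^^^^^^^^^^^^^^^^^^^^^^^
  File "fit.py", line 21, in fit
    r=minimize(cost,p0,method="Nelder-Mead",options=dict(initial_simplex=s,xatol=1e-4,fatol=1e-4))
    res = _minimize_neldermead(fun, x0, args, callback, bounds=bounds,
                               **options)
    fxr = func(xr)
    fx = function(np.copy(x), *(wrapper_args + args))
  File "fit.py", line 17, in cost
    def cost(p): return sum(np.abs(render(n,boxes,p,z,r)-m).sum()/m.sum() for n,r,m in masks)
                        ~~~^^^^^^^^^^^^^^^^^^^^^^^^^^^^^^^^^^^^^^^^^^^^^^^^^^^^^^^^^^^^^^^^^^
  File "fit.py", line 17, in <genexpr>
    def cost(p): return sum(np.abs(render(n,boxes,p,z,r)-m).sum()/m.sum() for n,r,m in masks)
                                   ~~~~~~^^^^^^^^^^^^^^^
  File "fit.py", line 13, in render
    q=(w2px(n,place(b,p,z))-[u0,v0]+0.5)*S
       ~~~~^^^^^^^^^^^^^^^^
  File "h.py", line 13, in w2px
    K,d,r,t=cam(n); return cv2.projectPoints(np.array(P,float).reshape(-1,1,3),r,t,K,d)[0].reshape(-1,2)
            ~~~^^^
  File "h.py", line 4, in cam
    p=robot.camera_params(n); return [np.array(p[k],float) for k in("camera_matrix","distortion","rvec","tvec")]
ValueError: time passes only in moves, steps and waits
```

```bash
python3 - <<'E'
s=open("h.py").read()
a=s.index("def cam");b=s.index("def px2w")
s=s[:a]+'''import functools,os,json
@functools.cache
def cam(n):
    f=f"cam_{n}.json"
    if not os.path.exists(f):
        p=robot.camera_params(n); json.dump({k:np.array(v).tolist() for k,v in p.items()},open(f,"w"))
    p=json.load(open(f)); return [np.array(p[k],float) for k in("camera_matrix","distortion","rvec","tvec")]
'''+s[b:]
open("h.py","w").write(s)
E
python3 m1.py
```

```text
p0 [0.4633 0.3137 0.    ]
stick [ 0.4647  0.3171 -0.3778] 0.2418032376766499 [np.float64(431.0), np.float64(1042.0)]
 single (array([ 0.4641,  0.3165, -0.382 ]), np.float64(0.0719712478959101))
 single (array([ 0.4662,  0.3221, -0.3732]), np.float64(0.12417297053178276))
cheese [ 0.4802 -0.0589  0.1768] 0.6399978668038523 [np.float64(513.0), np.float64(296.0)]
 single (array([ 0.4774, -0.0571,  0.3277]), np.float64(0.18832702671711962))
 single (array([ 0.4816, -0.0664,  0.1447]), np.float64(0.36932962374138845))
board near-left [0.3742 0.1064 0.018 ] near-right [ 0.4339 -0.2396  0.018 ] fence top inner L/R [0.5072 0.1201 0.048 ] [ 0.5539 -0.2124  0.048 ]
jar [0.5845 0.3324 0.109 ] salt [0.5189 0.4649 0.093 ]
```

View pics/stick.png

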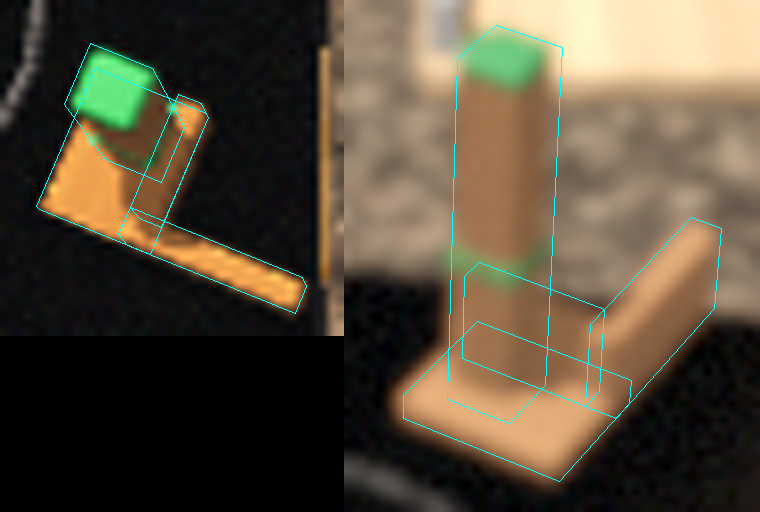

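View pics/board.png

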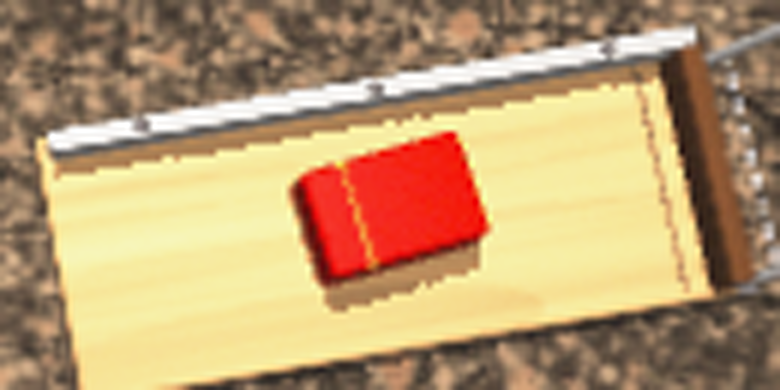

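Crop: the brown stick with green cap and ring is the one meant (cap at about (276,203) in the top picture). The model outline fits, with yaw near -0.38. Next I refine the board and the cheese.

```bash
cat > m2.py <<'E'
from fit import *
from scipy.optimize import least_squares
np.set_printoptions(precision=4,suppress=True)
T=cv2.imread("pics/top0.png")[:,:,::-1].copy();D=cv2.imread("pics/side0.png")[:,:,::-1].copy()
G=cv2.cvtColor(T,cv2.COLOR_RGB2HSV)[...,1].astype(np.float32), cv2.cvtColor(T,cv2.COLOR_RGB2GRAY).astype(np.float32)
def seg(a,b,n=40): return np.linspace(a,b,n)/1000
E={"near":(seg((-75,-165,18),(-75,175,18)),0),"left":(seg((-68,185,18),(30,185,18)),0),
   "fence":(seg((63,-160,48),(63,180,48)),1),"stop":(seg((-65,-171,18),(30,-171,18)),1)}
def samp(g,q): return cv2.remap(g,q[:,0].astype(np.float32).reshape(-1,1),q[:,1].astype(np.float32).reshape(-1,1),cv2.INTER_LINEAR).ravel()
p=np.array([0.4755,-0.0575,.165])
for it in range(12):
    w=4 if it<4 else 2.5; pts=[];obs=[];nor=[];rep={}
    for k,(P,ch) in E.items():
        q=w2px("top",place(P,p,0)); t=q[-1]-q[0];t/=np.hypot(*t);n=np.array([-t[1],t[0]])
        o=np.arange(-w,w+.01,.1); prof=np.array([samp(cv2.GaussianBlur(G[ch],(0,0),.7),q+n*a) for a in o])
        g=np.abs(np.gradient(prof,axis=0)); b=o[g.argmax(0)]; ok=(np.abs(b-np.median(b))<.8)&(np.abs(b)<w-.15)
        pts.append(P[ok]);obs.append((q+n*b[:,None])[ok]);nor.append(np.repeat(n[None],ok.sum(),0));rep[k]=(ok.sum(),np.round(np.median(b),2))
    A,B,N=map(np.vstack,(pts,obs,nor))
    p=least_squares(lambda x:((w2px("top",place(A,x,0))-B)*N).sum(1),p,loss="soft_l1",f_scale=.3).x
print("board",p,rep)
def cm(im,r):
    u0,v0,u1,v1=r;m=mask(im,r,"red");h=cv2.cvtColor(im[v0:v1,u0:u1],cv2.COLOR_RGB2HSV).astype(int)
    m=((((h[...,0]<8)|(h[...,0]>170))&(h[...,1]>150)&(h[...,2]>50)).astype(np.uint8))
    return cv2.morphologyEx(cv2.copyMakeBorder(m,5,5,5,5,0),cv2.MORPH_CLOSE,np.ones((5,5)))[5:-5,5:-5].astype(float)
ct,cs=(372,185,420,225),(322,135,362,172)
mc=[("top",ct,cm(T,ct)),("side",cs,cm(D,cs))]
pc,c=fit(CHEESE,.018,mc,np.array([.48,-.059,.17]));print("cheese",pc,c)
for i in(0,1): print(" single",fit(CHEESE,.018,mc[i:i+1],pc))
pt=fit(CHEESE,.018,mc[:1],pc)[0]
c,s=np.cos(p[2]),np.sin(p[2]);Rb=np.array([[c,-s],[s,c]])
cr=p[:2]+Rb@[.063,-.171]
for q in(pc,pt): print("cheese in corner frame",Rb.T@(q[:2]-cr),"rel yaw",q[2]-p[2])
print("corner",cr)
k=6;a=cv2.resize(T[165:240,325:465,::-1],None,fx=k,fy=k,interpolation=cv2.INTER_CUBIC)[:,:800]
dr=lambda P,col:cv2.polylines(a,[((w2px("top",P)-[325,165]+.5)*k).astype(np.int32)],False,col,1)
for P,_ in E.values(): dr(place(P,p,0),(255,0,0))
for q,col in((pc,(255,255,0)),(pt,(0,255,0))):
    dr(place(np.array([[-30,-45,45],[30,-45,45],[30,45,45],[-30,45,45],[-30,-45,45]])/1000,q,.018),col)
cv2.imwrite("pics/fit2.png",a)
E
python3 m2.py
```

```text
board [ 0.4761 -0.0604  0.1721] {'near': (np.int64(37), np.float64(0.2)), 'left': (np.int64(26), np.float64(0.6)), 'fence': (np.int64(38), np.float64(-0.15)), 'stop': (np.int64(40), np.float64(-0.3))}
cheese [ 0.4791 -0.0597  0.2057] 0.5361962553513852
 single (array([ 0.4773, -0.0561,  0.2998]), np.float64(0.12116567728008634))
 single (array([ 0.4817, -0.0631,  0.1573]), np.float64(0.3399210509286223))
cheese in corner frame [-0.06    0.1712] rel yaw 0.03357810663544153
cheese in corner frame [-0.0612  0.175 ] rel yaw 0.12765376747481771
corner [ 0.5675 -0.2181]
```

View pics/fit2.png

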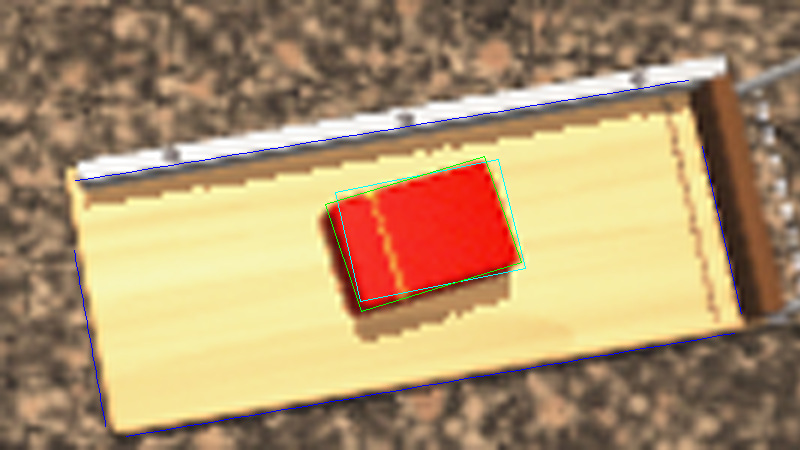

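Overlay: the board edges lie on the picture, and the top-view cheese fit (green) matches. The cheese yaw is about 0.12 off the board's, with a gap near 26 mm. Now I move towards the stick.

Emit:
servo_tool(plan=[[-0.42,-0.12,0,0,0,0.024,94],[-0.8,-0.24,0,0,0,0.024,94],[-1,-0.29,0,0,0,0.024,94]])

```text
time: 0.85
tool_pos: [0.271, 0.4554, 0.2226]
ee_rot: [-3.141, 0.002, 2.761]
wrist_force: [0.1, 1.6, -0.3]
width: 0.0938
finger_force: 0.0
```

Emit:
servo_tool(plan=[[-0.42,-0.12,0,0,0,0,94],[-0.8,-0.24,0,0,0,0,94],[-1,-0.29,0,0,0,0,94]])

```text
time: 1.1
tool_pos: [0.3537, 0.3907, 0.2226]
ee_rot: [-3.141, 0.002, 2.759]
wrist_force: [-0.3, -0.7, 0.7]
width: 0.0939
finger_force: 0.0
```

Emit:
servo_tool(plan=[[-0.42,-0.12,0,0,0,0,94],[-0.8,-0.24,0,0,0,0,94],[-1,-0.29,0,0,0,0,94],[-1,-0.29,0,0,0,0,94],[-1,-0.29,0,0,0,0,94]])

```text
time: 1.52
tool_pos: [0.4337, 0.3288, 0.2223]
ee_rot: [3.142, -0.001, 2.76]
wrist_force: [0.4, -0.1, 0.1]
width: 0.0943
finger_force: 0.0
```

```bash
cat > go.py <<'E'
import sys
from h import *
from scipy.spatial.transform import Rotation as R
def go(x,y,z,yaw=None):
    o=robot.get_obs(); M=R.from_euler("xyz",o["ee_rot"])
    d=M.inv().apply(np.array([x,y,z])-o["tool_pos"])
    r=[0,0,0] if yaw is None else (M.inv()*R.from_euler("xyz",[np.pi,0,yaw])).as_rotvec()/(np.pi/2)
    print("t",round(o["time"],2),"pos",np.round(o["tool_pos"],4),"rot",np.round(o["ee_rot"],4),"w",round(o["width"],4),"F",np.round(o["wrist_force"],1),"ff",np.round(o["finger_force"],1))
    print("shift",np.round(d/.1,3),"turn",np.round(r,3))
if __name__=="__main__": go(*map(float,sys.argv[1:]))
E
python3 go.py .4645 .3165 .109 2.7616
```

```text
t 1.52 pos [0.4337 0.3288 0.2223] rot [ 3.1416e+00 -9.0000e-04  2.7597e+00] w 0.0943 F [ 0.4 -0.1  0.1] ff 0.0
shift [-3.330e-01  1.000e-03  1.133e+00] turn [ 0.    -0.001 -0.001]
```

Emit:
servo_tool(plan=[[-0.33,0,0,0,0,0,94],[-0.33,0,0.3,0,0,0,94],[-0.33,0,0.65,0,0,0,94],[-0.33,0,1,0,0,0,94],[-0.33,0,1,0,0,0,94]])

```text
time: 1.93
tool_pos: [0.4579, 0.3159, 0.1141]
ee_rot: [-3.13, -0.011, 2.764]
wrist_force: [-0.5, -0.3, -1.3]
width: 0.0943
finger_force: 0.0
```

Emit:
servo_tool(plan=[[0,0,0.13,0,0,0,94],[0,0,0.13,0,0,0,94],[0,0,0.13,0,0,0,94]])

```text
time: 2.18
tool_pos: [0.4634, 0.3183, 0.1109]
ee_rot: [3.141, 0.0, 2.764]
wrist_force: [0.3, -0.3, 0.4]
width: 0.0938
finger_force: 0.0
```

Emit:
servo_tool(plan=[[0,0,0,0,0,0,36],[0,0,0,0,0,0,36],[0,0,0,0,0,0,36],[0,0,0,0,0,0,15],[0,0,0,0,0,0,15],[0,0,0,0,0,0,15],[0,0,0,0,0,0,15],[0,0,0,0,0,0,15],[0,0,0,0,0,0,15],[0,0,0,0,0,0,15],[0,0,0,0,0,0,15],[0,0,0,0,0,0,15]])

```text
time: 3.18
tool_pos: [0.4637, 0.317, 0.1093]
ee_rot: [-3.141, -0.0, 2.762]
wrist_force: [0.1, -0.5, -0.6]
width: 0.0251
finger_force: 30.0
```

```bash
cat > m3.py <<'E'
from fit import *
np.set_printoptions(precision=4,suppress=True)
import sys
tag=sys.argv[1]
for n in("top","side"): cv2.imwrite(f"pics/{n}_{tag}.png",robot.snapshot(n)[:,:,::-1])
a=cv2.imread(f"pics/top_{tag}.png")[150:290,250:460];b=cv2.imread(f"pics/side_{tag}.png")[100:260,280:400]
a=cv2.resize(a,None,fx=2.3,fy=2.3,interpolation=cv2.INTER_CUBIC);b=cv2.resize(b,None,fx=2.6,fy=2.6,interpolation=cv2.INTER_CUBIC)
h=max(a.shape[0],b.shape[0]);pad=lambda x:cv2.copyMakeBorder(x,0,h-x.shape[0],0,0,0)
cv2.imwrite(f"pics/v_{tag}.png",np.hstack([pad(a),pad(b)]))
E
python3 go.py .4645 .3165 .109 2.7616; python3 m3.py g
```

```text
t 3.18 pos [0.4637 0.317  0.1093] rot [-3.1412e+00 -2.0000e-04  2.7621e+00] w 0.0251 F [ 0.1 -0.5 -0.6] ff 30.0
shift [-0.009 -0.002  0.003] turn [-0. -0.  0.]
```

View pics/v_g.png

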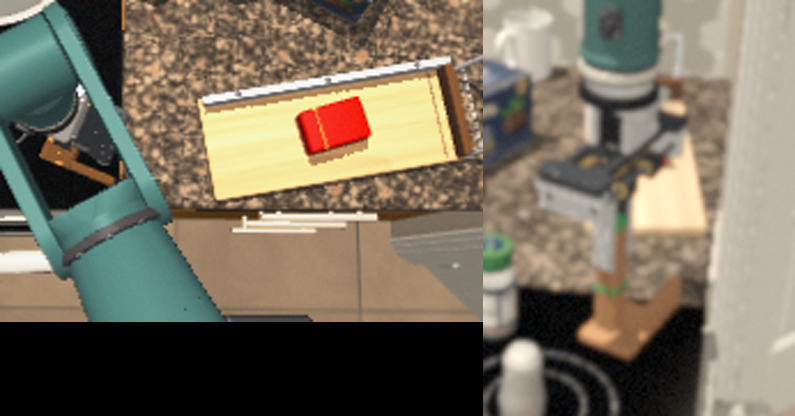

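Width 25.1 mm: the handle is gripped and upright on the hob (side crop, handle at about (615,270)), and the cheese is untouched. Next I lift and carry it to the board.

Emit:
servo_tool(plan=[[0,0,-0.25,0,0,0,15],[0,0,-0.5,0,0,0,15],[-0.06,-0.2,-0.5,0,0,0,15],[-0.15,-0.5,-0.5,0,0,0,15],[-0.25,-0.8,-0.5,0,0,0,15],[-0.3,-0.95,-0.5,0,0,0,15]])

```text
time: 3.78
tool_pos: [0.4558, 0.2152, 0.159]
ee_rot: [-3.139, -0.0, 2.761]
wrist_force: [0.1, 1.1, -1.8]
width: 0.0248
finger_force: 30.0
```

Emit:
servo_tool(plan=[[-0.1,-0.3,0,0,0,-0.07,15],[-0.2,-0.6,0,0,0,-0.14,15],[-0.3,-0.9,0,0,0,-0.21,15],[-0.31,-0.95,0,0,0,-0.28,15],[-0.31,-0.95,0,0,0,-0.35,15],[-0.31,-0.95,0,0,0,-0.35,15],[-0.31,-0.95,0,0,0,-0.35,15]])

```text
time: 4.37
tool_pos: [0.4498, 0.118, 0.1591]
ee_rot: [3.141, -0.001, -2.974]
wrist_force: [0.1, -0.6, -2.6]
width: 0.025
finger_force: 30.0
```

```bash
cat > gb.py <<'E'
import sys
from go import *
Y=.1721; C=np.array([.5675,-.2181]); Rb=np.array([[np.cos(Y),-np.sin(Y)],[np.sin(Y),np.cos(Y)]])
o=robot.get_obs(); print("corner frame",np.round(Rb.T@(o["tool_pos"][:2]-C),4))
x,y,z=map(float,sys.argv[1:4]); p=C+Rb@[x,y]; go(p[0],p[1],z,Y+np.pi)
E
python3 gb.py -.078 .258 .159
```

```text
corner frame [-0.0584  0.3513]
t 4.37 pos [0.4498 0.118  0.1591] rot [ 3.1412e+00 -6.0000e-04 -2.9744e+00] w 0.025 F [ 0.1 -0.6 -2.6] ff 30.0
shift [ 0.192 -0.934  0.001] turn [ 0.    -0.    -0.003]
```

Emit:
servo_tool(plan=[[0.08,-0.38,0,0,0,0,15],[0.16,-0.75,0,0,0,0,15],[0.19,-0.93,0,0,0,-0.003,15],[0.19,-0.93,0,0,0,-0.003,15],[0.19,-0.93,0.2,0,0,-0.003,15],[0.19,-0.93,0.3,0,0,-0.003,15],[0.19,-0.93,0.3,0,0,-0.003,15]])

```text
time: 4.95
tool_pos: [0.445, 0.0243, 0.1263]
ee_rot: [3.139, -0.006, -2.967]
wrist_force: [-0.1, 0.9, -2.0]
width: 0.0245
finger_force: 30.0
```

```bash
python3 gb.py -.078 .246 .124; python3 m3.py b
```

```text
corner frame [-0.0792  0.2598]
t 4.95 pos [0.445  0.0243 0.1263] rot [ 3.1393 -0.0062 -2.9667] w 0.0245 F [-0.1  0.9 -2. ] ff 30.0
shift [-0.012 -0.138  0.023] turn [ 0.001 -0.004  0.002]
```

View pics/v_b.png

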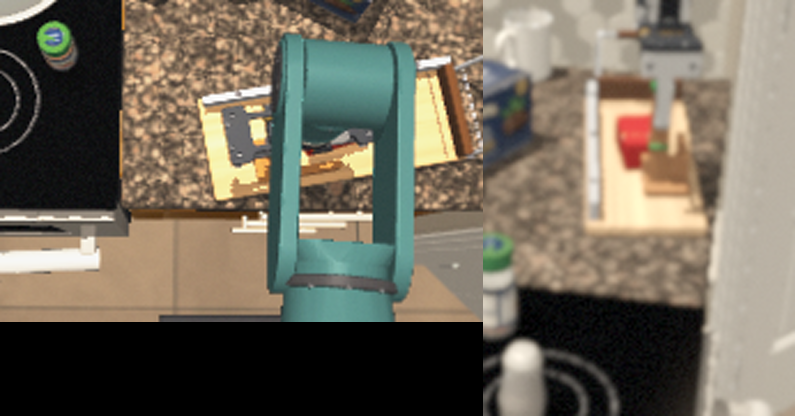

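Side view: the stick stands over the board at about (665,170), behind and on the near side of the cheese at (633,140), with the cheese untouched. I lower it and move it up behind the cheese.

Emit:
servo_tool(plan=[[0,0,0.01,0,0,0,15],[0,-0.07,0.02,0,0,0,15],[0,-0.13,0.02,0,0,0,15],[0,-0.13,0.02,0,0,0,15]])

```text
time: 5.38
tool_pos: [0.4499, 0.0093, 0.128]
ee_rot: [-3.14, 0.001, -2.968]
wrist_force: [-0.5, 1.0, -2.4]
width: 0.0249
finger_force: 30.0
```

```bash
python3 gb.py -.036 .246 .124
```

```text
corner frame [-0.0769  0.2442]
t 5.38 pos [0.4499 0.0093 0.128 ] rot [-3.1405e+00  9.0000e-04 -2.9675e+00] w 0.0249 F [-0.5  1.  -2.4] ff 30.0
shift [-0.409  0.017  0.04 ] turn [-0.001  0.001  0.001]
```

Emit:
servo_tool(plan=[[0,0,0.02,0,0,0,15],[0,0,0.035,0,0,0,15],[0,0,0.035,0,0,0,15],[0,0,0.035,0,0,0,15]])

```text
time: 5.72
tool_pos: [0.4497, 0.0104, 0.1243]
ee_rot: [-3.141, 0.001, -2.967]
wrist_force: [0.9, -0.3, -0.6]
width: 0.0249
finger_force: 30.0
```

Emit:
servo_tool(plan=[[-0.1,0,0,0,0,0,15],[-0.15,0,0,0,0,0,15],[-0.2,0,0,0,0,0,15],[-0.25,0,0,0,0,0,15],[-0.3,0,0,0,0,0,15],[-0.35,0,0,0,0,0,15],[-0.38,0,0,0,0,0,15],[-0.38,0,0,0,0,0,15]])

```text
time: 6.38
tool_pos: [0.4864, 0.017, 0.1245]
ee_rot: [3.142, -0.003, -2.966]
wrist_force: [-4.4, 0.1, 5.0]
width: 0.025
finger_force: 30.0
```

```bash
python3 gb.py -.030 .246 .124; python3 m3.py p
```

```text
corner frame [-0.0396  0.2455]
t 6.38 pos [0.4864 0.017  0.1245] rot [ 3.1416 -0.0033 -2.9663] w 0.025 F [-4.4  0.1  5. ] ff 30.0
shift [-0.096  0.004  0.005] turn [ 0.    -0.002  0.002]
```

View pics/v_p.png

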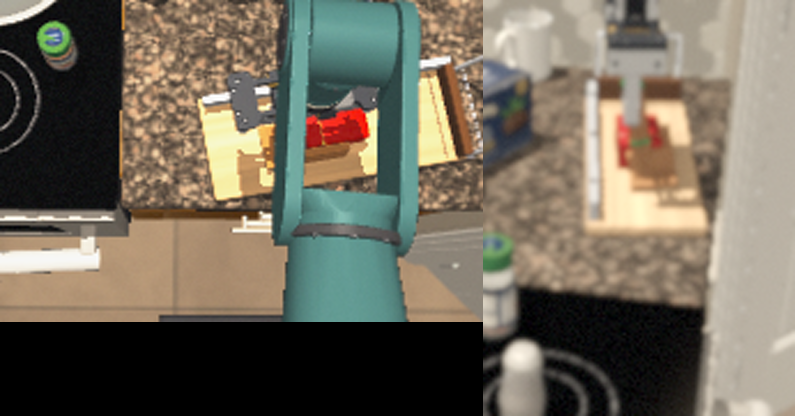

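The cheese (side view at about (637,140)) is sliding with the lip, about 10 mm short of the fence. I continue gently.

Emit:
servo_tool(plan=[[-0.03,0,0,0,0,0,15],[-0.05,0,0,0,0,0,15],[-0.07,0,0,0,0,0,15],[-0.08,0,0,0,0,0,15],[-0.08,0,0,0,0,0,15]])

```text
time: 6.9
tool_pos: [0.4936, 0.0183, 0.124]
ee_rot: [3.141, -0.005, -2.967]
wrist_force: [-5.1, -1.5, 4.4]
width: 0.0247
finger_force: 30.0
```

Emit:
servo_tool(plan=[[-0.01,0,0,0,0,0,15],[-0.02,0,0,0,0,0,15],[-0.02,0,0,0,0,0,15]])

```text
time: 7.15
tool_pos: [0.4953, 0.0186, 0.1238]
ee_rot: [3.142, -0.005, -2.967]
wrist_force: [-5.1, -0.6, 3.5]
width: 0.0247
finger_force: 30.0
```

```bash
python3 gb.py -.030 .246 .124
```

```text
corner frame [-0.0306  0.2456]
t 7.15 pos [0.4953 0.0186 0.1238] rot [ 3.1415 -0.0052 -2.9666] w 0.0247 F [-5.1 -0.6  3.5] ff 30.0
shift [-0.006  0.004 -0.002] turn [ 0.    -0.003  0.002]
```

Emit:
servo_tool(plan=[[-0.01,0,0,0,0,0,15],[-0.02,0,0,0,0,0,15],[-0.02,0,0,0,0,0,15]])

```text
time: 7.4
tool_pos: [0.4972, 0.0189, 0.1238]
ee_rot: [3.141, -0.005, -2.967]
wrist_force: [-5.9, -0.9, 4.4]
width: 0.0247
finger_force: 30.0
```

Emit:
servo_tool(plan=[[-0.01,0,0,0,0,0,15],[-0.02,0,0,0,0,0,15],[-0.02,0,0,0,0,0,15]])

```text
time: 7.65
tool_pos: [0.4993, 0.0193, 0.1237]
ee_rot: [3.141, -0.005, -2.967]
wrist_force: [-4.9, -1.5, 3.7]
width: 0.0248
finger_force: 30.0
```

```bash
python3 gb.py -.030 .246 .124;python3 m3.py q; python3 - <<'E'
import cv2
a=cv2.imread("pics/side_q.png")[120:200,310:380];b=cv2.imread("pics/top_q.png")[160:240,330:430]
cv2.imwrite("pics/q2.png",cv2.hconcat([cv2.resize(x,None,fx=4.6,fy=4.6,interpolation=cv2.INTER_CUBIC) for x in(a,b)]))
E
```

```text
corner frame [-0.0266  0.2455]
t 7.65 pos [0.4993 0.0193 0.1237] rot [ 3.1415 -0.0052 -2.9667] w 0.0248 F [-4.9 -1.5  3.7] ff 30.0
shift [ 0.034  0.005 -0.002] turn [ 0.    -0.003  0.002]
```

View pics/q2.png

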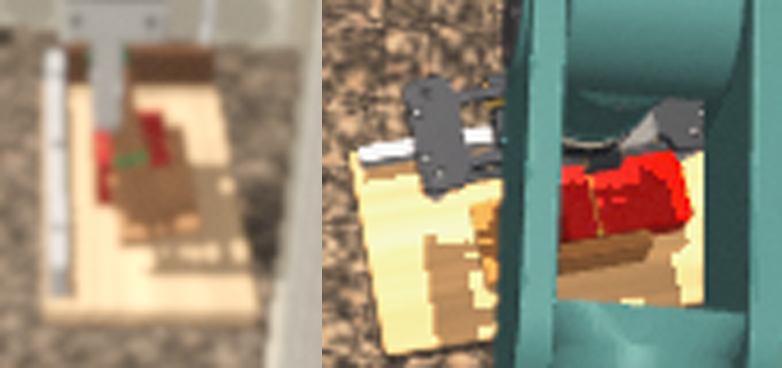

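The crop shows the cheese close to the fence, but the stick has rolled in the pads: the handle leans towards the fence (ring at (130,158), foot at (160,215)). I quantify the tilt before mending the grip.

```bash
python3 - <<'E'
from h import *
im=cv2.imread("pics/side_q.png")[:,:,::-1].copy()
h=cv2.cvtColor(im,cv2.COLOR_RGB2HSV).astype(int)
m=(abs(h[...,0]-65)<20)&(h[...,1]>70)&(h[...,2]>30); m[:120]=0;m[200:]=0;m[:,:310]=0;m[:,380:]=0
ys,xs=np.where(m);print(list(zip(xs,ys)))
tcp=np.array([.4993,.0193,.1237]);bx=np.array([.9852,.1713,0]);by=np.array([-.1713,.9852,0])
# grip point 106 mm up the handle; ring rear face centre 62 up, y+13
for a in np.radians([0,5,10,15,20,25]):
    up=np.array([bx*np.sin(a)+[0,0,np.cos(a)]])[0]
    P=[tcp+up*(hh-.106)+by*.013 for hh in(.062,.14,.01)]
    print(round(np.degrees(a)),np.round(w2px("side",P),1).tolist())
E
```

```text
[]
0 [[332.6, 154.7], [333.5, 133.1], [332.0, 168.3]]
5 [[333.7, 154.7], [332.6, 133.1], [334.5, 168.3]]
10 [[334.9, 154.6], [331.6, 133.2], [336.9, 168.0]]
15 [[336.0, 154.4], [330.7, 133.4], [339.4, 167.6]]
20 [[337.1, 154.1], [329.9, 133.6], [341.7, 167.0]]
25 [[338.2, 153.7], [329.0, 133.9], [344.1, 166.2]]
```

The tilt is about 24°. I turn the gripper back by that angle so the stick stands upright, then release and regrip it across x.

Emit:
servo_tool(plan=[[0.09,0,-0.02,0,-0.054,0,15],[0.18,0,-0.02,0,-0.107,0,15],[0.27,0,-0.02,0,-0.16,0,15],[0.36,0,-0.02,0,-0.214,0,15],[0.45,0,-0.01,0,-0.267,0,15],[0.45,0,-0.01,0,-0.267,0,15],[0.45,0,0,0,-0.267,0,15],[0.45,0,0,0,-0.267,0,15]])

```text
time: 8.42
tool_pos: [0.4597, 0.0122, 0.1297]
ee_rot: [-3.141, 0.431, -2.967]
wrist_force: [-1.2, 3.4, 12.3]
width: 0.0247
finger_force: 30.0
```

```bash
python3 gb.py -.0714 .246 .124; cat > sv.py <<'E'
# upright stick fit in side view, lower part only (foot + lip, below row limit)
from fit import *
import sys
np.set_printoptions(precision=4,suppress=True)
im=robot.snapshot("side");Y=.1721;C=np.array([.5675,-.2181]);Rb=np.array([[np.cos(Y),-np.sin(Y)],[np.sin(Y),np.cos(Y)]])
cv2.imwrite("pics/"+sys.argv[1]+".png",im[:,:,::-1])
h=cv2.cvtColor(im,cv2.COLOR_RGB2HSV).astype(int)[150:185,322:372]
for r in h[::2]: print(" ".join("%3d/%3d/%3d"%tuple(q) for q in r[::4]))
E
python3 sv.py up
```

```text
corner frame [-0.0668  0.2454]
t 8.42 pos [0.4597 0.0122 0.1297] rot [-3.1408  0.4313 -2.9666] w 0.0247 F [-1.2  3.4 12.3] ff 30.0
shift [0.066 0.006 0.033] turn [-0.     0.275  0.002]
 16/ 16/209  17/ 79/248   7/138/231   2/169/238   1/161/238  13/115/175  14/133/140  15/107/209  16/ 83/251  17/ 83/228  15/ 70/127  16/ 72/148  16/ 70/150
 17/ 17/213  17/ 79/249   8/137/226   2/168/239   2/154/240  26/103/151  17/120/132  15/115/195  16/ 91/238  17/ 79/242  15/ 71/137  17/ 72/142  16/ 71/137
 17/ 15/234  17/ 79/249   7/140/221   1/173/228   1/172/228  20/115/151  38/ 94/120  16/116/182  16/ 98/232  17/ 79/248  15/ 70/139  15/ 74/149  14/ 67/114
 17/ 15/235  17/ 78/249   9/129/205   0/180/183   8/150/195  13/130/163  16/120/138  14/123/174  15/103/213  17/ 76/254  15/ 72/163  14/ 74/173  15/ 71/118
 19/ 15/233  16/ 79/249   9/128/202   1/186/167  12/132/179  13/131/162  13/131/142  13/128/149  15/110/172  18/ 72/255  15/ 72/148  15/ 77/139  16/ 68/123
 18/ 14/233  17/ 78/248  10/122/207   1/187/166  13/134/168  14/130/161  13/132/141  14/130/147  14/118/155  18/ 72/255  15/ 76/144  14
[... 1192 characters left out ...]
/255  21/ 62/255  19/ 70/255  18/ 73/255  17/ 74/255  14/ 71/101  19/ 55/139
 16/ 17/196  17/ 84/226  19/ 68/255  21/ 62/255  25/ 52/255  23/ 58/255  20/ 66/255  21/ 63/255  19/ 68/255  18/ 72/255  18/ 70/255  15/ 73/119  19/ 50/153
 17/ 21/174  17/ 85/226  19/ 67/255  21/ 61/255  25/ 53/255  23/ 57/255  20/ 67/255  21/ 62/255  20/ 66/255  18/ 73/255  19/ 69/255  15/ 76/147  18/ 46/172
 14/ 22/174  17/ 89/214  19/ 67/255  22/ 61/255  24/ 54/255  24/ 55/255  20/ 66/255  21/ 63/255  20/ 66/255  18/ 72/255  19/ 69/255  16/ 80/172  19/ 37/206
 15/ 52/209  17/ 84/229  19/ 67/255  22/ 61/255  24/ 56/255  25/ 55/255  20/ 67/255  21/ 64/255  21/ 65/255  18/ 73/255  18/ 70/255  16/ 85/174  19/ 38/209
```

Emit:
servo_tool(plan=[[0,0,0,0,0.04,0,15],[0,0,0,0,0.08,0,15],[0,0,0,0,0.08,0,15],[0,0,0,0,0.08,0,15]])

```text
time: 8.8
tool_pos: [0.4573, 0.0121, 0.124]
ee_rot: [3.141, 0.295, -2.966]
wrist_force: [0.4, 0.2, 0.9]
width: 0.0249
finger_force: 30.0
```

```bash
python3 gb.py -.0714 .246 .124; python3 - <<'E'
import cv2
from h import *
im=robot.snapshot("side")[:,:,::-1].copy();cv2.imwrite("pics/up2.png",im)
h=cv2.cvtColor(im,cv2.COLOR_BGR2HSV).astype(int)
# foot rear bottom edge: brown (s>100) lowest row per column
for c in range(334,364,2):
    col=h[150:190,c]; r=[150+i for i in range(40) if col[i,1]>102 and 10<col[i,0]<20 and col[i,2]>90]
    print(c,r[-1] if r else None,end="; ")
Y=.1721;C=np.array([.5675,-.2181]);bx=np.array([np.cos(Y),np.sin(Y)]);by=np.array([-bx[1],bx[0]])
for ox in(-.061,-.066,-.071): print("\nox",ox,np.round(w2px("side",[[*(C+bx*(ox+x)+by*(.2455+.030)),.018] for x in(.020,-.042)]),1).tolist())
E
```

```text
corner frame [-0.0691  0.2456]
t 8.8 pos [0.4573 0.0121 0.124 ] rot [ 3.1412  0.2952 -2.9656] w 0.0249 F [0.4 0.2 0.9] ff 30.0
shift [ 0.022  0.004 -0.007] turn [0.001 0.188 0.003]
334 164; 336 164; 338 164; 340 165; 342 172; 344 172; 346 172; 348 172; 350 172; 352 173; 354 173; 356 173; 358 172; 360 None; 362 None; 
ox -0.061 [[336.3, 173.4], [354.7, 173.6]]

ox -0.066 [[337.8, 173.4], [356.1, 173.7]]

ox -0.071 [[339.3, 173.4], [357.6, 173.7]]
```

The foot is level again (bottom edge at rows 172-173 over columns 341-358). I release, straighten the tool, turn 90°, and regrip across x.

Emit:
servo_tool(plan=[[0,0,0,0,0,0,40],[0,0,0,0,0,0,70],[0,0,0,0,0,0,94],[0,0,0,0,0,0,94],[0,0,0,0,0,0,94],[0,0,0,0,0.07,0,94],[0,0,0,0,0.14,0,94],[0,0,0,0,0.188,0,94],[0,0,0,0,0.188,0,94],[0,0,0,0,0.188,0,94]])

```text
time: 9.68
tool_pos: [0.4567, 0.0118, 0.1234]
ee_rot: [3.141, -0.001, -2.966]
wrist_force: [-0.6, 0.2, -0.4]
width: 0.088
finger_force: 0.0
```

```bash
python3 gb.py -.0715 .246 .124
```

```text
corner frame [-0.0697  0.2455]
t 9.68 pos [0.4567 0.0118 0.1234] rot [ 3.1411e+00 -1.5000e-03 -2.9660e+00] w 0.088 F [-0.6  0.2 -0.4] ff 0.0
shift [ 0.018  0.005 -0.006] turn [ 0.    -0.001  0.002]
```

Emit:
servo_tool(plan=[[0.018,0,0,0,0,0.08,94],[0.018,0,0,0,0,0.16,94],[0.018,0,0,0,0,0.24,94],[0.018,0,0,0,0,0.32,94],[0.018,0,0,0,0,0.4,94],[0.018,0,0,0,0,0.48,94],[0.018,0,0,0,0,0.56,94],[0.018,0,0,0,0,0.64,94],[0.018,0,0.02,0,0,0.72,94],[0.018,0,0.04,0,0,0.8,94],[0.018,0,0.06,0,0,0.88,94],[0.018,0,0.075,0,0,0.96,94]])

```text
time: 10.68
tool_pos: [0.4534, 0.0112, 0.1163]
ee_rot: [3.142, -0.0, 1.81]
wrist_force: [-0.9, 1.1, -0.4]
width: 0.0941
finger_force: 0.0
```

Emit:
servo_tool(plan=[[0,0,0,0,0,0.04,94],[0,0,0,0,0,0.04,94],[0,0,0,0,0,0.04,60],[0,0,0,0,0,0.04,36],[0,0,0,0,0,0.04,30],[0,0,0,0,0,0.04,15],[0,0,0,0,0,0.04,15],[0,0,0,0,0,0.04,15],[0,0,0,0,0,0.04,15],[0,0,0,0,0,0.04,15],[0,0,0,0,0,0.04,15],[0,0,0,0,0,0.04,15]])

```text
time: 11.68
tool_pos: [0.4542, 0.0113, 0.1164]
ee_rot: [-3.139, -0.0, 1.754]
wrist_force: [-0.9, -0.3, 0.2]
width: 0.0308
finger_force: 0.5
```

```bash
sed -i 's/Y+np.pi)/Y+np.pi\/2)/' gb.py; python3 gb.py -.0295 .246 .1165; python3 -c "
from h import *
cv2.imwrite('pics/rg.png',robot.snapshot('side')[:,:,::-1]);t=robot.snapshot('top');cv2.imwrite('pics/rgt.png',t[:,:,::-1])"
```

```text
corner frame [-0.0723  0.2454]
t 11.68 pos [0.4542 0.0113 0.1164] rot [-3.1392e+00 -1.0000e-04  1.7538e+00] w 0.0308 F [-0.9 -0.3  0.2] ff 0.5
shift [ 0.002  0.428 -0.002] turn [-0.002 -0.     0.007]
```

Emit:
servo_tool(plan=[[0,0,0,0,0,0.003,15],[0,0,0,0,0,0.006,15],[0,0,0,0,0,0.006,15],[0,0,0,0,0,0.006,15],[0,0,0,0,0,0.006,15]])

```text
time: 12.2
tool_pos: [0.4546, 0.0113, 0.1164]
ee_rot: [-3.14, 0.0, 1.744]
wrist_force: [-0.8, -0.3, -1.8]
width: 0.0247
finger_force: 30.0
```

```bash
python3 gb.py -.0295 .246 .1165
```

```text
corner frame [-0.072   0.2454]
t 12.2 pos [0.4546 0.0113 0.1164] rot [-3.1402  0.      1.7444] w 0.0247 F [-0.8 -0.3 -1.8] ff 30.0
shift [ 0.006  0.425 -0.002] turn [-0.001  0.     0.001]
```

Regripped at 24.7 mm width. I push sideways again.

Emit:
servo_tool(plan=[[0,0.05,-0.005,0,0,0,15],[0,0.1,-0.005,0,0,0,15],[0,0.15,-0.005,0,0,0,15],[0,0.2,-0.005,0,0,0,15],[0,0.24,-0.005,0,0,0,15],[0,0.28,-0.005,0,0,0,15],[0,0.31,-0.005,0,0,0,15],[0,0.34,-0.005,0,0,0,15],[0,0.36,-0.005,0,0,0,15],[0,0.38,-0.005,0,0,0,15],[0,0.39,-0.005,0,0,0,15],[0,0.39,-0.005,0,0,0,15]])

```text
time: 13.2
tool_pos: [0.4932, 0.0182, 0.1167]
ee_rot: [-3.14, -0.0, 1.744]
wrist_force: [-0.2, -0.4, -3.1]
width: 0.0251
finger_force: 30.0
```

Emit:
servo_tool(plan=[[0,0.01,0,0,0,0,15],[0,0.02,0,0,0,0,15],[0,0.02,0,0,0,0,15]])

```text
time: 13.45
tool_pos: [0.495, 0.0184, 0.1169]
ee_rot: [-3.14, -0.0, 1.744]
wrist_force: [-1.3, 0.4, -1.9]
width: 0.0246
finger_force: 30.0
```

```bash
python3 gb.py -.0295 .246 .1165
```

```text
corner frame [-0.0309  0.2455]
t 13.45 pos [0.495  0.0184 0.1169] rot [-3.1403e+00 -2.0000e-04  1.7444e+00] w 0.0246 F [-1.3  0.4 -1.9] ff 30.0
shift [0.005 0.014 0.004] turn [-0.001 -0.     0.001]
```

Emit:
servo_tool(plan=[[0,0.01,0,0,0,0,15],[0,0.015,0,0,0,0,15],[0,0.015,0,0,0,0,15]])

```text
time: 13.7
tool_pos: [0.4961, 0.0186, 0.1169]
ee_rot: [-3.139, -0.0, 1.744]
wrist_force: [-2.8, -0.1, -2.4]
width: 0.025
finger_force: 30.0
```

Emit:
servo_tool(plan=[[0,0.01,0,0,0,0,15],[0,0.01,0,0,0,0,15],[0,0.01,0,0,0,0,15]])

```text
time: 13.95
tool_pos: [0.4963, 0.0186, 0.1168]
ee_rot: [-3.137, -0.0, 1.744]
wrist_force: [-4.9, -0.7, -0.4]
width: 0.0249
finger_force: 30.0
```

```bash
python3 gb.py -.0295 .246 .1165; python3 - <<'E'
from h import *
t=robot.snapshot('top')[:,:,::-1];s=robot.snapshot('side')[:,:,::-1]
a=cv2.resize(t[170:230,330:450],None,fx=4,fy=4,interpolation=cv2.INTER_CUBIC);b=cv2.resize(s[118:178,312:378],None,fx=4,fy=4,interpolation=cv2.INTER_CUBIC)
cv2.imwrite("pics/f.png",cv2.hconcat([a,b]))
E
```

```text
corner frame [-0.0296  0.2454]
t 13.95 pos [0.4963 0.0186 0.1168] rot [-3.1375e+00 -1.0000e-04  1.7441e+00] w 0.0249 F [-4.9 -0.7 -0.4] ff 30.0
shift [0.006 0.001 0.003] turn [-0.003 -0.     0.001]
```

Force rises to 5 N exactly at the predicted flush position (ox about -0.030), so the block is against the fence, still near y = 0.175. Now I feed it.

Emit:
servo_tool(plan=[[-0.04,0,0,0,0,0,15],[-0.08,0,0,0,0,0,15],[-0.13,0,0,0,0,0,15],[-0.18,0,0,0,0,0,15],[-0.24,0,0,0,0,0,15],[-0.3,0,0,0,0,0,15],[-0.36,0,0,0,0,0,15],[-0.42,0,0,0,0,0,15],[-0.46,0,0,0,0,0,15],[-0.5,0,0,0,0,0,15]])

```text
time: 14.88
tool_pos: [0.5044, -0.0276, 0.1169]
ee_rot: [-3.137, -0.007, 1.745]
wrist_force: [-6.1, 6.6, 3.2]
width: 0.0251
finger_force: 30.0
```

```bash
python3 gb.py -.0295 .11 .1165
```

```text
corner frame [-0.0296  0.1985]
t 14.88 pos [ 0.5044 -0.0276  0.1169] rot [-3.1373 -0.0073  1.7452] w 0.0251 F [-6.1  6.6  3.2] ff 30.0
shift [-0.885 -0.001 -0.002] turn [-0.003 -0.005  0.001]
```

Emit:
servo_tool(plan=[[-0.06,-0.003,0,0,0,0,15],[-0.12,-0.003,0,0,0,0,15],[-0.18,-0.003,0,0,0,0,15],[-0.24,-0.003,0,0,0,0,15],[-0.3,-0.003,0,0,0,0,15],[-0.36,-0.003,0,0,0,0,15],[-0.42,-0.003,0,0,0,0,15],[-0.48,-0.003,0,0,0,0,15],[-0.54,-0.003,0,0,0,0,15],[-0.6,-0.003,0,0,0,0,15],[-0.65,-0.003,0,0,0,0,15],[-0.65,-0.003,0,0,0,0,15]])

```text
time: 15.88
tool_pos: [0.5158, -0.0933, 0.1167]
ee_rot: [-3.138, -0.004, 1.744]
wrist_force: [-5.9, 3.1, 1.1]
width: 0.0248
finger_force: 30.0
```

```bash
python3 gb.py -.0295 .11 .1165; python3 - <<'E'
from h import *
t=robot.snapshot('top')[:,:,::-1];s=robot.snapshot('side')[:,:,::-1]
a=cv2.resize(t[170:230,350:465],None,fx=4,fy=4,interpolation=cv2.INTER_CUBIC);b=cv2.resize(s[110:170,312:378],None,fx=4,fy=4,interpolation=cv2.INTER_CUBIC)
cv2.imwrite("pics/f2.png",cv2.hconcat([a,b]))
E
```

```text
corner frame [-0.0296  0.1318]
t 15.88 pos [ 0.5158 -0.0933  0.1167] rot [-3.1376 -0.0041  1.7443] w 0.0248 F [-5.9  3.1  1.1] ff 30.0
shift [-0.218  0.001  0.001] turn [-0.003 -0.003  0.001]
```

Emit:
servo_tool(plan=[[-0.04,0,0,0,0,0,15],[-0.08,0,0,0,0,0,15],[-0.11,0,0,0,0,0,15],[-0.14,0,0,0,0,0,15],[-0.16,0,0,0,0,0,15],[-0.18,0,0,0,0,0,15],[-0.18,0,0,0,0,0,15]])

```text
time: 16.57
tool_pos: [0.5187, -0.1101, 0.1168]
ee_rot: [-3.138, -0.005, 1.745]
wrist_force: [-6.7, 5.5, 1.0]
width: 0.025
finger_force: 30.0
```

Emit:
servo_tool(plan=[[-0.01,0,0,0,0,0,15],[-0.02,0,0,0,0,0,15],[-0.02,0,0,0,0,0,15]])

```text
time: 16.82
tool_pos: [0.519, -0.1116, 0.1169]
ee_rot: [-3.138, -0.006, 1.745]
wrist_force: [-7.0, 6.2, 1.6]
width: 0.025
finger_force: 30.0
```

Emit:
servo_tool(plan=[[-0.01,0,0,0,0,0,15],[-0.02,0,0,0,0,0,15],[-0.02,0,0,0,0,0,15]])

```text
time: 17.07
tool_pos: [0.5191, -0.1124, 0.117]
ee_rot: [-3.137, -0.009, 1.746]
wrist_force: [-6.3, 9.5, 3.4]
width: 0.0248
finger_force: 30.0
```

```bash
python3 gb.py -.0295 .11 .1165
```

```text
corner frame [-0.0295  0.1124]
t 17.07 pos [ 0.5191 -0.1124  0.117 ] rot [-3.1374 -0.0085  1.7457] w 0.0248 F [-6.3  9.5  3.4] ff 30.0
shift [-0.024  0.     0.005] turn [-0.003 -0.005  0.002]
```

Emit:
servo_tool(plan=[[-0.01,0,0,0,0,0,15],[-0.02,0,0,0,0,0,15],[-0.02,0,0,0,0,0,15],[-0.02,0,0,0,0,0,15]])

```text
time: 17.4
tool_pos: [0.5192, -0.1127, 0.1173]
ee_rot: [-3.137, -0.012, 1.747]
wrist_force: [-8.5, 13.0, 4.9]
width: 0.0247
finger_force: 30.0
```

```bash
python3 gb.py -.0295 .11 .1165; python3 - <<'E'
from h import *
t=robot.snapshot('top')[:,:,::-1];s=robot.snapshot('side')[:,:,::-1]
a=cv2.resize(t[165:230,355:465],None,fx=4.4,fy=4.4,interpolation=cv2.INTER_CUBIC);b=cv2.resize(s[110:175,312:378],None,fx=4.4,fy=4.4,interpolation=cv2.INTER_CUBIC)
cv2.imwrite("pics/f3.png",cv2.hconcat([a,b]))
E
```

```text
corner frame [-0.0296  0.1121]
t 17.4 pos [ 0.5192 -0.1127  0.1173] rot [-3.1372 -0.0116  1.7466] w 0.0247 F [-8.5 13.   4.9] ff 30.0
shift [-0.021  0.001  0.008] turn [-0.003 -0.007  0.002]
```

View pics/f3.png

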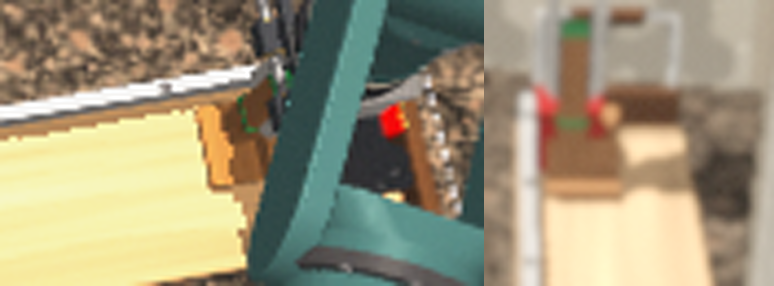

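Side view: the stick is upright behind the cheese, which lies between the fence and the stop; the force rises to 13 N with no further travel, so it is home. I relax the preload, release, and retreat upwards.

Emit:
servo_tool(plan=[[0.015,-0.005,0,0,0,0,15],[0.03,-0.01,0,0,0,0,15],[0.03,-0.01,0,0,0,0,15],[0.03,-0.01,0,0,0,0,40],[0.03,-0.01,0,0,0,0,70],[0.03,-0.01,0,0,0,0,94],[0.03,-0.01,0,0,0,0,94],[0.03,-0.01,0,0,0,0,94],[0.03,-0.01,0,0,0,0,94],[0.03,-0.01,0,0,0,0,94],[0.03,-0.01,0,0,0,0,94]])

```text
time: 18.42
tool_pos: [0.5196, -0.1155, 0.1169]
ee_rot: [-3.14, 0.0, 1.744]
wrist_force: [0.7, 0.0, 0.0]
width: 0.0744
finger_force: 0.0
```

Emit:
servo_tool(plan=[[0.03,-0.02,-0.1,0,0,0,94],[0.03,-0.02,-0.3,0,0,0,94],[0.03,-0.02,-0.6,0,0,0,94],[0.03,-0.02,-0.95,0,0,0,94],[0.03,-0.02,-0.95,0,0,0,94]])

```text
time: 18.83
tool_pos: [0.5203, -0.1136, 0.2209]
ee_rot: [3.13, 0.007, 1.744]
wrist_force: [0.8, 0.7, 0.7]
width: 0.0945
finger_force: 0.0
```

Emit:
servo_tool(plan=[[0.4,-0.2,0,0,0,0,94],[0.8,-0.4,0,0,0,0,94],[1,-0.6,0,0,0,0,94],[1,-0.6,0,0,0,0,94]])

```text
time: 19.17
tool_pos: [0.4372, -0.0212, 0.2126]
ee_rot: [-3.139, -0.002, 1.748]
wrist_force: [0.3, -0.5, -0.8]
width: 0.094
finger_force: 0.0
```

Emit:
servo_tool(plan=[[0.4,-0.2,0,0,0,0,94],[0.8,-0.4,0,0,0,0,94],[1,-0.4,0,0,0,0,94],[1,-0.4,0,0,0,0,94]])

```text
time: 19.5
tool_pos: [0.3828, 0.07, 0.213]
ee_rot: [3.141, -0.002, 1.749]
wrist_force: [-0.3, -0.5, 0.5]
width: 0.0936
finger_force: 0.0
```

```bash
python3 - <<'E'
from fit import *
np.set_printoptions(precision=4,suppress=True)
T=robot.snapshot('top');s=robot.snapshot('side');o=robot.get_obs();print(o["time"],o["wrist_force"],o["width"])
cv2.imwrite("pics/ft.png",T[:,:,::-1]);cv2.imwrite("pics/fs.png",s[:,:,::-1])
Y=.1721;C=np.array([.5675,-.2181]);Rb=np.array([[np.cos(Y),-np.sin(Y)],[np.sin(Y),np.cos(Y)]])
def cm(im,r):
    u0,v0,u1,v1=r;h=cv2.cvtColor(im[v0:v1,u0:u1],cv2.COLOR_RGB2HSV).astype(int)
    return ((((h[...,0]<8)|(h[...,0]>170))&(h[...,1]>150)&(h[...,2]>50)).astype(np.uint8))
r=(400,165,465,215);m=cm(T,r);ys,xs=np.where(m)
print("red px",m.sum(),cv2.minAreaRect(np.c_[xs+400,ys+165].astype(np.float32)))
q=w2px("top",[[*(C+Rb@[x,y]),.063] for x,y in((-.06,0),(0,0),(0,.09),(-.06,.09))]);print("expected top face",np.round(q,1).tolist())
for th in("push_stick","salt_shaker","spice_jar","cheese"): print(th,[(np.round(o["extent"]),round(o["conf"],2)) for o in robot.find_in(th,"top")])
a=cv2.resize(T[160:235,370:465,::-1],None,fx=4,fy=4,interpolation=cv2.INTER_CUBIC);b=cv2.resize(s[100:175,305:385,::-1],None,fx=4,fy=4,interpolation=cv2.INTER_CUBIC)
cv2.imwrite("pics/final.png",cv2.hconcat([a,b]))
# upright: cap centroid vs prediction
h=cv2.cvtColor(T,cv2.COLOR_RGB2HSV).astype(int);g=(abs(h[...,0]-68)<12)&(h[...,1]>100)&(h[...,2]>150);g[:, :370]=0;ys,xs=np.where(g);print("cap px",xs.mean(),ys.mean(),"pred",w2px("top",[[*(C+Rb@[-.0296,.112]),.158]]))
E
```

```text
19.6 [ 0.1134 -0.4014  0.1909] 0.09405125978064374
red px 406 ((432.0540466308594, 188.82431030273438), (19.070283889770508, 27.12583351135254), 80.53767395019531)
expected top face [[448.2, 194.2], [444.0, 176.3], [417.0, 180.7], [421.0, 198.7]]
push_stick [(array([181., 194.,  41.,  30.]), 0.87), (array([426., 193.,  26.,  19.]), 0.69)]
salt_shaker [(array([235., 191.,  15.,  14.]), 0.73)]
spice_jar [(array([276., 170.,  16.,  21.]), 0.52), (array([427., 193.,  28.,  19.]), 0.49)]
cheese [(array([433., 188.,  26.,  23.]), 0.63)]
cap px 420.0952380952381 184.8095238095238 pred [[420.573  184.2256]]
```

```bash
python3 - <<'E'
from fit import *
T=cv2.imread("pics/ft.png")[:,:,::-1].copy();Y=.1721;C=np.array([.5675,-.2181]);Rb=np.array([[np.cos(Y),-np.sin(Y)],[np.sin(Y),np.cos(Y)]])
r=(400,165,465,215);h=cv2.cvtColor(T[165:215,400:465],cv2.COLOR_RGB2HSV).astype(int)
m=(((h[...,0]<8)|(h[...,0]>170))&(h[...,1]>150)&(h[...,2]>50)).astype(np.uint8)
m=cv2.morphologyEx(m,cv2.MORPH_CLOSE,np.ones((3,3))).astype(float)
so=[*(C+Rb@[-.0296,.112]),Y]; st=render("top",STICK,so,.018,r)
from scipy.optimize import minimize
f=lambda p:np.abs(np.maximum(render("top",CHEESE,[*(C+Rb@p[:2]),Y+p[2]],.018,r)-st,0)-m).sum()
b=minimize(f,[-.032,.046,0],method="Nelder-Mead",options=dict(initial_simplex=[[-.032,.046,0],[-.036,.046,.0],[-.032,.05,0],[-.032,.046,.05]]))
print(b.x,b.fun,f([-.03,.045,0]),f([-.033,.045,0]),f([-.03,.048,0]))
E
```

```text
[-0.03243334  0.05181519  0.02141899] 35.101960784313725 74.09803921568627 70.0078431372549 56.654901960784315
```

```bash
python3 - <<'E'
from h import *
T=cv2.imread("pics/ft.png")[:,:,::-1].copy();T0=cv2.imread("pics/top0.png")[:,:,::-1].copy();Y=.1721;C=np.array([.5675,-.2181]);Rb=np.array([[np.cos(Y),-np.sin(Y)],[np.sin(Y),np.cos(Y)]])
ys=np.arange(.020,-.0261,-.002)
for nm,im in(("now",T),("start",T0)):
  for x in(-.02,-.04):
    q=w2px("top",[[*(C+Rb@[x,y]),.058] for y in ys]).astype(np.float32)
    v=cv2.remap(im,q[:,:1],q[:,1:],cv2.INTER_LINEAR)[:,0]
    print(nm,x,[f"{round(y*1000)}:{a[0]},{a[1]},{a[2]}" for y,a in zip(ys,v)])
E
```

```text
now -0.02 ['20:246,13,10', '18:246,12,10', '16:246,11,10', '14:246,10,10', '12:246,10,10', '10:246,10,10', '8:246,34,14', '6:245,64,20', '4:239,93,41', '2:214,106,54', '0:168,98,56', '-2:156,96,55', '-4:155,96,55', '-6:151,97,59', '-8:148,101,68', '-10:145,109,81', '-12:149,119,93', '-14:151,126,101', '-16:141,117,96', '-18:137,116,99', '-20:144,127,114', '-22:149,133,121', '-24:152,136,123', '-26:134,116,98']
now -0.04 ['20:246,15,10', '18:246,11,10', '16:246,10,10', '14:246,11,10', '12:246,10,10', '10:246,10,10', '8:246,10,10', '6:244,54,24', '4:238,106,42', '2:222,143,64', '0:196,144,71', '-2:163,106,58', '-4:154,96,57', '-6:151,96,59', '-8:150,102,69', '-10:150,112,84', '-12:151,124,99', '-14:144,121,99', '-16:138,115,96', '-18:163,145,130', '-20:184,171,161', '-22:203,193,187', '-24:160,147,139', '-26:93,78,65']
start -0.02 ['20:245,223,149', '18:198,169,113', '16:131,96,65', '14:84,60,41', '12:63,45,30', '10:61,45,28', '8:63,44,29', '6:68,45,31', '4:88,56,37', '2:111,70,44', '0:135,83,49', '-2:141,87,52', '-4:141,87,53', '-6:136,87,53', '-8:133,90,59', '-10:131,98,73', '-12:133,106,83', '-14:135,111,89', '-16:126,105,86', '-18:124,105,89', '-20:130,115,102', '-22:134,120,109', '-24:137,122,111', '-26:121,105,89']
start -0.04 ['20:245,222,147', '18:238,200,128', '16:154,122,80', '14:62,43,31', '12:62,43,31', '10:62,43,30', '8:62,42,31', '6:72,47,32', '4:87,54,34', '2:116,72,43', '0:134,83,49', '-2:140,86,51', '-4:139,86,51', '-6:136,86,51', '-8:135,91,60', '-10:135,101,75', '-12:136,112,90', '-14:130,109,89', '-16:123,102,85', '-18:147,131,117', '-20:168,155,146', '-22:186,175,168', '-24:145,133,124', '-26:83,68,56']
```

The dark stop face seen at the start is no longer visible: red goes straight to the lit stop top, so the block meets the stop. The cap lies within 1 px of the upright prediction, and both bystanders are where they were.

```bash
python3 -c "
from bench import robot
print(robot.close_job())"
```

```text
the job is handed in; nothing more can be done
None
```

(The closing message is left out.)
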